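Sweep used lens-case caps into the waste bin

TASK

Clear the work stand: with the fingers, sweep the three loose used screw caps along the stand and over its edge into the open blue bin beside it. Only push them, gently: do not pinch, press hard on or lift a cap. Leave the eye-drop bottle and the lens case undisturbed.

Things in the scene. Friction and masses are not known exactly. Their poses are not given: they have to be found in the camera images.
- stand: fixed low work stand, white with a grey top, 280 mm along its x, 340 mm along its y, top face 50 mm above the table; origin at the centre of its underside. An 8 mm high, 8 mm wide metal fence runs along both edges at its +x and -x ends (centre lines 136 mm from the origin); the edges at y = +170 and -170 mm are open. The bin stands against one of these two edges and the closed box against the other; which is which varies
- stand_top (a point): centre of the stand's top face
- bin: fixed blue open bin, 270 mm along its x, 100 mm along its y, 40 mm high, walls and floor about 4 mm; origin at the centre of its underside, on the table. Its axes are parallel to the stand's. It stands 1 mm clear of an open y edge of the stand, its rim 10 mm below the stand's top, so its centre lies 221 mm from the stand's along y
- box: fixed closed white storage box with a white lid and black grip, 270 x 100 mm, lid 60 mm and grip 66 mm above the table; against the other open edge of the stand; origin at the centre of its underside
- cap_a: loose used screw cap of a lens case, green with a white disc on top: round, 30 mm diameter, 14 mm high, about 14 g, lying flat on the stand; origin at the centre of its underside, z up. Slick plastic that slides easily when pushed (friction about 0.3)
- cap_a_center (a point): centre of that cap, 7 mm above its underside
- cap_b: loose used screw cap of a lens case, orange with a white disc on top: round, 30 mm diameter, 14 mm high, about 14 g, lying flat on the stand; origin at the centre of its underside, z up. Slick plastic that slides easily when pushed (friction about 0.3)
- cap_b_center (a point): centre of that cap, 7 mm above its underside
- cap_c: loose used screw cap of a lens case, green with a white disc on top: round, 30 mm diameter, 14 mm high, about 14 g, lying flat on the stand; origin at the centre of its underside, z up. Slick plastic that slides easily when pushed (friction about 0.3)
- cap_c_center (a point): centre of that cap, 7 mm above its underside
- drops: loose eye-drop bottle standing on the stand towards its +x fence, white with green label and blue cap, 28 mm diameter, 58 mm high, 30 g; origin at the centre of its underside; not to be disturbed
- lens_case: loose lens case on the stand towards its +x fence, white, 68 x 32 mm (long side along its y), 20 mm high with its own white and blue lids on; origin at the centre of its underside; not to be disturbed

How it is judged:
At the end, for the whole second after the job is handed in: All three caps lie at rest inside the blue bin (their centres within its walls and below its rim); the eye-drop bottle stands upright and it and the lens case are within 15 mm of where they were (x of cap_a_center in the frame of bin between -0.131 and 0.131 m and y of cap_a_center in the frame of bin between -0.046 and 0.046 m and z of each of cap_a_center, cap_b_center, cap_c_center in the frame of bin below 0.038 m and linear speed of each of cap_a, cap_b, cap_c below 0.03 m/s and x of cap_b_center in the frame of bin between -0.131 and 0.131 m and y of cap_b_center in the frame of bin between -0.046 and 0.046 m and x of cap_c_center in the frame of bin between -0.131 and 0.131 m and y of cap_c_center in the frame of bin between -0.046 and 0.046 m and distance of each of drops, lens_case from where it was at the start of the episode below 0.015 m and angle between drops's own z axis and vertical below 0.3 rad); the robot touches nothing.
It fails at once if a cap was lifted (its centre rose more than 25 mm above where it lies on the stand) (height (world z) of any of cap_a_center, cap_b_center, cap_c_center above 0.082 m).
It fails at once if a cap was pinched or pressed hard (over 20 N from the fingers) (contact force between the fingers and cap_a above 20 N or contact force between the fingers and cap_b above 20 N or contact force between the fingers and cap_c above 20 N).
It fails at once if the eye-drop bottle was moved or tipped (distance of drops from where it was at the start of the episode above 0.015 m or angle between drops's own z axis and vertical above 0.3 rad).
It fails at once if the lens case was moved (distance of lens_case from where it was at the start of the episode above 0.015 m).
It also fails if it takes over 61 s, if anything falls off the work surface, if the arm or the gripper's body presses on something with over 40 N, if the wrist force passes 120 N, or if a joint passes its speed limit or range.

ROBOT

A 6-joint arm with a two-finger parallel gripper is mounted at the origin on the work surface. World frame = base frame: x ahead of the robot, y to its left, z up, the work surface at z = 0. Lengths are in m, angles in rad, forces in N, time in s.
With the tool pointing down it reaches from about 0.3 to 0.775 m from the base axis. Payload 14.6 kg.
Tool frame: the origin (TCP) lies midway between the tips of the shut fingers; the grasp point (between the pads) lies 19 mm behind it; z points along the fingers, y is the direction in which the jaws open and shut (so a half turn about z gives the same grasp; the last joint's range is limited). The gripper opens to 85 mm and grips with 20 to 120 N. Pads are 22 mm wide; open, the fingers measure 114 mm over their backs; the gripper's body (76 mm by 85 mm) begins 54 mm behind the grasp point. The pads swing forward as they close: fully open they stand 13 mm farther back than shut.
Start: joints at [1.059, 0.3, 1.521, -0, 1.321, -0.067], TCP at [0.237, 0.496, 0.231] pointing down, gripper open.
Joint ranges: [-3.03, 3.03], [-0.79, 2.21], [0.23, 2.52], [-1.04, 4.18], [0, 3.07], [-2.55, 2.55]. Speed limits (rad/s): [2.22, 2.22, 2.57, 3.14, 3.14, 3.14].

INTERFACE

Orientations are given as a unit quaternion [w, x, y, z].
In Python, from station import arm gives the robot as it stands.
- The arm moves only by the tool play_rows, never from a script. Its argument "rows" is text: rows parted by semicolons, each of 4 numbers parted by spaces: the shift along the world's x, y, z in cm, then the turn about the world's z in rad. In form: x y z spin; .... A call has 1 to 12 rows; each row shifts and turns the commanded pose from where the row before left it; what a row does not reach is not made up. A row lasts 1/12 s, in which the tool goes at most 41.7 mm and 7.16 degrees, less where a joint would pass 70% of its speed; a pose out of reach is approached as far as the arm can. A call with a gripper value outside its range is refused whole. "jaw" is the opening, from 0 (shut) to 1 (fully open), set as the call begins (left out, the last holds). The fingers move at their own pace and stop on an object; "squeeze" is the grip in N (left out, the last holds). Time passes only in rows, so rows that do not move let the fingers close. It gives the time, the measured TCP pose, the force and the opening at its end, in the units of the state.
- arm.sense(): the state, without advancing time (a new reading comes with each control period).
- arm.grab_frame(name): name is "scene" or "top"; returns (picture, depth): 384x512x3 uint8, red, green, blue; 384x512 float32, m along the optical axis (not along the pixel's ray), 0 where there is no reading.
- arm.camera_model(name): a dict with "vertical_fov" (degrees; the focal length in pixels is half the picture's height over the tangent of half this angle, whatever the lens; pixels are square), "cx", "cy" (the principal point, pixels), "R" (3x3) and "t" (3): a world point X has camera coordinates R X + t. Camera axes: x right, y down, z forward; pixel columns grow to the right and rows downward; lengths in m; the calibration is good to about 2 mm. A picture is of the moment at which its call begins. camera_model takes no time and is no camera call.
- arm.close_job(): hands the job in, once; it reports no verdict.
The state is a dict: "clock": time; "qpos": joint angles; "joint_vel": joint speeds; "effort": joint torques, N m; "tcp_pos": TCP position; "orientation": TCP orientation; "wrist_force": force on the tool from outside, world axes, zero at the start; "wrist_torque": the same for the moment, N m; "finger_gap": opening from 0.0 (shut) to 1.0 (fully open).
Only numpy, scipy, OpenCV 4.12 (cv2) and the standard library are available. Lean on these libraries where they do the work, as an engineer would, in place of code of your own. Each camera call takes 0.05 s, during which the arm holds its last target.

## Working session

There is one attempt and no reset: what is moved stays moved. The work goes in short steps, Python scripts to look and compute and a tool call to move; the robot and the scene stay as the last step left them, time stands still between calls to the robot, and variables do not carry over. Pictures are saved under pics/ and viewed, and the job is handed in when it is done.

Besides the shell and the picture viewer there is one more tool, called after "Request:" as name(argument=value, ...) on one line, values as JSON. play_rows: Moves the arm, as the interface text tells. Its arguments: {"type":"object","properties":{"rows":{"type":"string"},"jaw":{"type":"number"},"squeeze":{"type":"number"}},"required":["rows"]}

```bash
mkdir -p pics; python3 - <<'E'
from station import arm
import cv2,numpy as np
for n in("scene","top"):
    p,d=arm.grab_frame(n); cv2.imwrite(f"pics/{n}0.png",p[:,:,::-1]); np.savez(f"pics/{n}0.npz",p=p,d=d)
    print(arm.camera_model(n))
print(arm.sense())
E
```

```text
{'vertical_fov': 52.1919187616143, 'cx': 257.76029096997263, 'cy': 189.7526839290905, 'R': array([[-0.80857282,  0.58817916, -0.01597718],
       [ 0.35906208,  0.47172878, -0.80532378],
       [-0.46613777, -0.65689972, -0.5926199 ]]), 't': array([ 0.48422237, -0.16454058,  1.17042065])}
{'vertical_fov': 50.57063614076969, 'cx': 260.1655866610807, 'cy': 189.17632774333828, 'R': array([[ 0.00584148, -0.99998104, -0.00195063],
       [-0.97735641, -0.00529668, -0.21153343],
       [ 0.21151909,  0.00314213, -0.97736882]]), 't': array([0.02118227, 0.59504399, 0.69640156])}
{'clock': 0.1, 'qpos': array([ 1.05940213e+00,  3.00443603e-01,  1.52152498e+00,  8.63346523e-07,
        1.32072927e+00, -6.65770175e-02]), 'joint_vel': array([ 0.00140738,  0.00023746, -0.0022205 , -0.00166886,  0.00061125,
        0.00031923]), 'effort': array([ 1.78718787e-03, -5.44380641e+01, -3.62370121e+01, -5.85696125e-05,
        3.08644070e-03, -2.81482187e-05]), 'tcp_pos': array([0.23654494, 0.49629241, 0.23076014]), 'orientation': array([-1.57880614e-04,  2.20579595e-01,  9.75368821e-01, -5.29565724e-04]), 'wrist_force': array([-0.28824299,  0.02632068, -0.03120849]), 'wrist_torque': array([-0.0600704 ,  0.01840073, -0.02530938]), 'finger_gap': 1.000051736977667}
```

View pics/scene0.png

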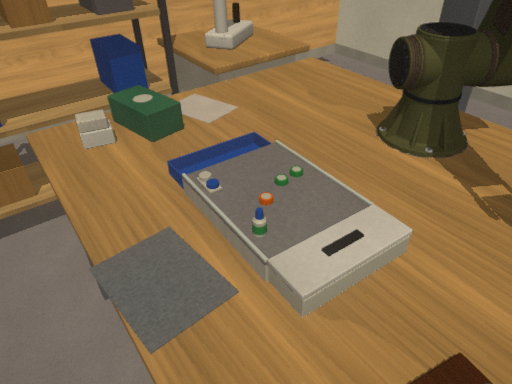

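View pics/top0.png

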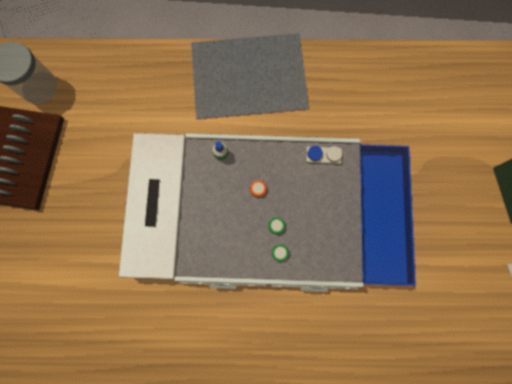

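The top view shows the bin on the right (−y side, u≈362–412), with the box on the left. The orange cap is at (259,188) and the green caps at (277,226) and (280,253). The bottle is at (220,150) and the lens case at (325,155).

```bash
cat > h.py <<'E'
import numpy as np,cv2
from station import arm
def ray(n,u,v,z,m=None):
    m=m or arm.camera_model(n); f=192/np.tan(np.radians(m['vertical_fov']/2))
    R,t=m['R'],m['t']; c=-R.T@t; d=R.T@np.array([(u-m['cx'])/f,(v-m['cy'])/f,1]); return c+d*(z-c[2])/d[2]
def blobs(p,lo,hi,amin=15):
    h=cv2.cvtColor(p,cv2.COLOR_RGB2HSV); m=cv2.inRange(h,np.array(lo),np.array(hi))
    n,l,s,c=cv2.connectedComponentsWithStats(m); return [(s[i],c[i]) for i in range(1,n) if s[i,4]>=amin]
def ringcent(p,n,lo,hi):
    h=cv2.cvtColor(p,cv2.COLOR_RGB2HSV); m=cv2.inRange(h,np.array(lo),np.array(hi))
    out=[]
    for c in cv2.findContours(m,cv2.RETR_EXTERNAL,cv2.CHAIN_APPROX_NONE)[0]:
        if len(c)<12: continue
        (u,v),r=cv2.minEnclosingCircle(c); out.append((round(u,1),round(v,1),round(r,1),ray(n,u,v,.06).round(4)))
    return out
G=((45,120,50),(80,255,255)); O=((4,140,100),(18,255,255)); B=((105,150,60),(125,255,255))
E
python3 - <<'E'
from h import *
for n in("top","scene"):
    p=np.load(f"pics/{n}0.npz")['p']
    for k,c in(("G",G),("O",((2,190,150),(13,255,255))),("B",B)):
        print(n,k,ringcent(p,n,*c))
p=np.load("pics/top0.npz")['p']
# stand corners top face, bin corners rim
for u,v,z in((185,134,.058),(359,139,.058),(176,283,.058),(363,288,.058),(362,146,.04),(409,146,.04),(414,285,.04),(364,284,.04),(134,134,.06),(120,276,.06)): print(u,v,ray("top",u,v,z).round(4))
cv2.imwrite("pics/t0z.png",cv2.resize(p[120:300,110:430,::-1],None,fx=2.5,fy=2.5,interpolation=cv2.INTER_CUBIC))
E
```

```text
top G [(276.5, 228.5, 6.5, array([ 0.5218, -0.006 ,  0.06  ]))]
top O [(258.5, 189.5, 7.0, array([0.5951, 0.0277, 0.06  ]))]
top B [(388.0, 218.0, 70.6, array([ 0.5424, -0.2122,  0.06  ])), (314.7, 152.7, 6.3, array([ 0.6678, -0.0795,  0.06  ])), (218.0, 145.4, 2.6, array([0.6815, 0.1062, 0.06  ]))]
scene G [(259.3, 228.5, 6.7, array([0.6679, 0.1015, 0.06  ])), (281.0, 179.5, 6.5, array([ 0.5309, -0.0022,  0.06  ])), (295.9, 171.0, 6.2, array([ 0.4816, -0.0082,  0.06  ]))]
scene O [(265.6, 198.0, 6.7, array([0.6   , 0.0316, 0.06  ]))]
scene B [(259.0, 213.1, 5.2, array([0.641 , 0.0638, 0.06  ])), (212.4, 182.9, 5.5, array([ 0.662 , -0.0853,  0.06  ])), (213.5, 154.0, 45.4, array([ 0.5953, -0.1921,  0.06  ])), (135.1, 48.7, 3.9, array([ 0.411 , -1.1653,  0.06  ])), (107.5, 48.6, 3.7, array([ 0.5065, -1.2435,  0.06  ])), (126.0, 63.0, 30.5, array([ 0.5129, -1.0063,  0.06  ]))]
185 134 [0.705  0.1712 0.058 ]
359 139 [ 0.6965 -0.1661  0.058 ]
176 283 [0.423  0.1747 0.058 ]
363 288 [ 0.4162 -0.1605  0.058 ]
362 146 [ 0.6883 -0.1759  0.04  ]
409 146 [ 0.6888 -0.2686  0.04  ]
414 285 [ 0.4217 -0.2587  0.04  ]
364 284 [ 0.4229 -0.1671  0.04  ]
134 134 [0.7038 0.2696 0.06  ]
120 276 [0.4347 0.2755 0.06  ]
```

View pics/t0z.png

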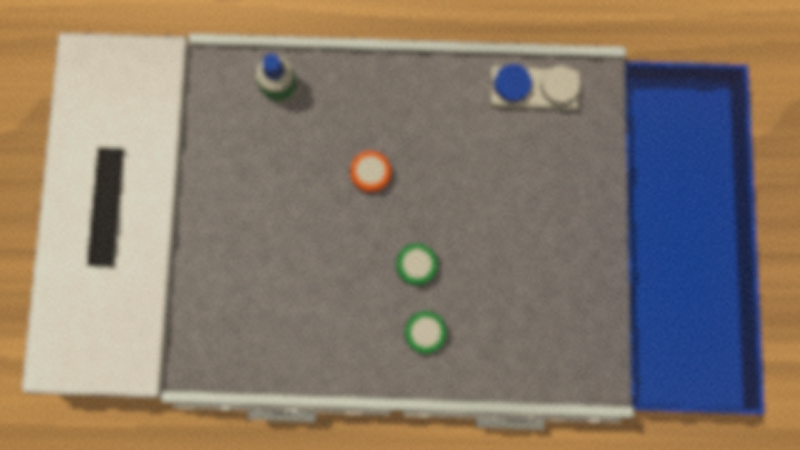

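```bash
python3 - <<'E'
from h import *
for n,pts in(("top",((259,188),(277,226),(280,253))),("scene",((266,198),(281,180),(296,171)))):
    p=np.load(f"pics/{n}0.npz")['p']; h=cv2.cvtColor(p,cv2.COLOR_RGB2HSV)
    for u,v in pts:
        w=h[v-9:v+10,u-9:u+10]; s=(w[:,:,1]>70).astype(np.uint8)
        n2,l,st,c=cv2.connectedComponentsWithStats(1-s)
        # disc = low-saturation bright
        m=((w[:,:,1]<90)&(w[:,:,2]>150)); yy,xx=np.nonzero(m)
        print(n,m.sum(),ray(n,u-9+xx.mean(),v-9+yy.mean(),.064).round(4))
print("bottle cap top", ray("top",218,144,.108).round(4), ray("scene",259,211,.105).round(4))
print("case",[ray("top",a,b,.06).round(3) for a,b in((306,147),(342,147),(342,164),(306,163))])
print("stand centre",np.mean([[.705,.1712],[.6965,-.1661],[.423,.1747],[.4162,-.1605]],0))
E
```

```text
top 78 [0.598  0.0291 0.064 ]
top 111 [ 0.5279 -0.0056  0.064 ]
top 119 [ 0.4781 -0.0115  0.064 ]
scene 39 [0.5983 0.0291 0.064 ]
scene 31 [ 0.528  -0.0059  0.064 ]
scene 24 [ 0.4785 -0.0116  0.064 ]
bottle cap top [0.6682 0.1009 0.108 ] [0.6687 0.1028 0.105 ]
case [array([ 0.679, -0.063,  0.06 ]), array([ 0.679, -0.132,  0.06 ]), array([ 0.646, -0.131,  0.06 ]), array([ 0.647, -0.062,  0.06 ])]
stand centre [0.560175 0.004825]
```

Request:
play_rows(rows="2 -2.2 0 -0.115;2 -2.2 0 -0.115;2 -2.2 0 -0.115;2 -2.2 0 -0.115;2 -2.2 0 -0.115;2 -2.2 0 -0.115;2 -2.2 0 -0.115;2 -2.2 0 -0.115;2 -2.2 0 -0.115;2 -2.2 0 -0.115;2 -2.2 0 0;2 -2.2 0 0", jaw=0.2, squeeze=20)

```text
clock: 1.1
tcp_pos: [0.4774, 0.2312, 0.2311]
orientation: [-0.0, 0.716, 0.698, -0.0]
wrist_force: [-0.2, -0.7, 0.1]
finger_gap: 0.202
```

Request:
play_rows(rows="2 -2.6 0 0;2 -2.6 0 0;2 -2.6 0 0;2 -2.6 0 0;2 -2.6 0 0;2 -2.6 0 0;0 0 -3 0;0 0 -3 0;0 0 -3 0;0 0 -3 0;0 0 -2 0;0 0 0 0")

```text
clock: 2.1
tcp_pos: [0.5944, 0.0763, 0.0865]
orientation: [-0.002, 0.716, 0.699, -0.003]
wrist_force: [-0.3, 0.8, -1.2]
finger_gap: 0.2
```

Request:
play_rows(rows="0 0 0 0;0 0 0 0")

```text
clock: 2.27
tcp_pos: [0.5973, 0.0766, 0.0928]
orientation: [0.001, 0.716, 0.699, 0.001]
wrist_force: [-0.3, -0.0, 1.4]
finger_gap: 0.197
```

```bash
python3 - <<'E'
from h import *
for n in("scene","top"):
    p,d=arm.grab_frame(n); cv2.imwrite(f"pics/{n}1.png",cv2.resize(p[120:300,110:430,::-1],None,fx=2.5,fy=2.5))
print(arm.sense()['tcp_pos'])
E
```

```text
[0.59743711 0.07655433 0.09313075]
```

View pics/scene1.png

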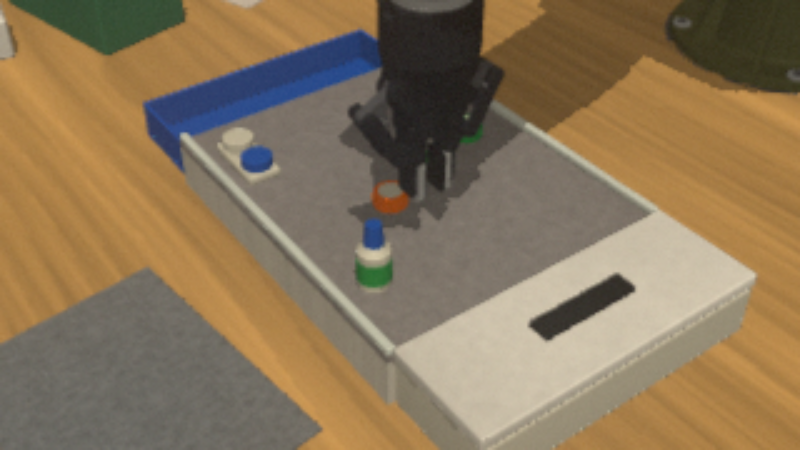

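The scene view shows the fingers behind the orange cap (zoomed ≈(390,195)). The linkage flares towards the bottle, so I'll move slightly to −y before descending.

Request:
play_rows(rows="0 -0.8 0 0;0 0 -1 0;0 0 -1 0;0 0 -1 0;0 0 -0.7 0;0 0 0 0;0 0 0 0")

```text
clock: 2.95
tcp_pos: [0.5964, 0.0686, 0.0536]
orientation: [-0.0, 0.715, 0.699, -0.0]
wrist_force: [-0.4, -0.3, 0.2]
finger_gap: 0.198
```

Request:
play_rows(rows="0.1 0 0.2 0;0 -0.6 0 0;0 -0.6 0 0;0 -0.8 0 0;0 -0.8 0 0;0 -0.8 0 0;0 -0.8 0 0;0 -0.8 0 0;0 -0.8 0 0;0 -0.8 0 0;0 -0.8 0 0;0 0 0 0")

```text
clock: 3.95
tcp_pos: [0.5977, -0.009, 0.0562]
orientation: [0.0, 0.716, 0.698, -0.0]
wrist_force: [0.1, -0.6, 0.2]
finger_gap: 0.198
```

```bash
python3 - <<'E'
from h import *
for n in("scene","top"):
    p,d=arm.grab_frame(n); cv2.imwrite(f"pics/{n}2.png",cv2.resize(p[120:300,110:430,::-1],None,fx=2.5,fy=2.5))
print(arm.sense()['tcp_pos'])
E
```

```text
[ 0.59761906 -0.00778702  0.05622843]
```

View pics/scene2.png

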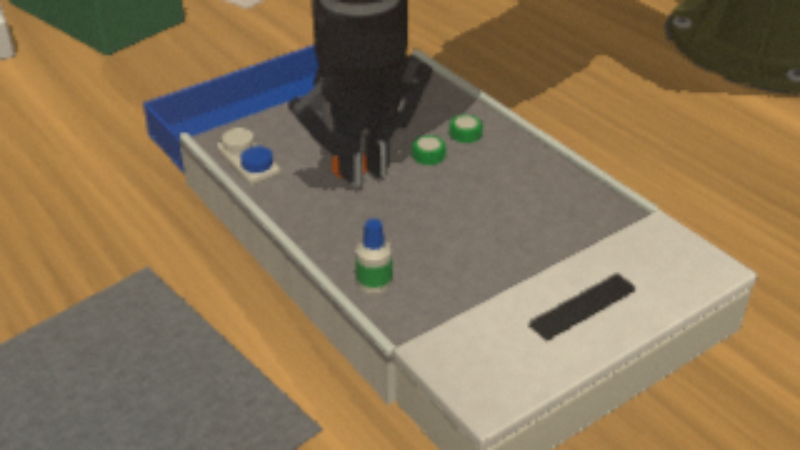

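View pics/top2.png

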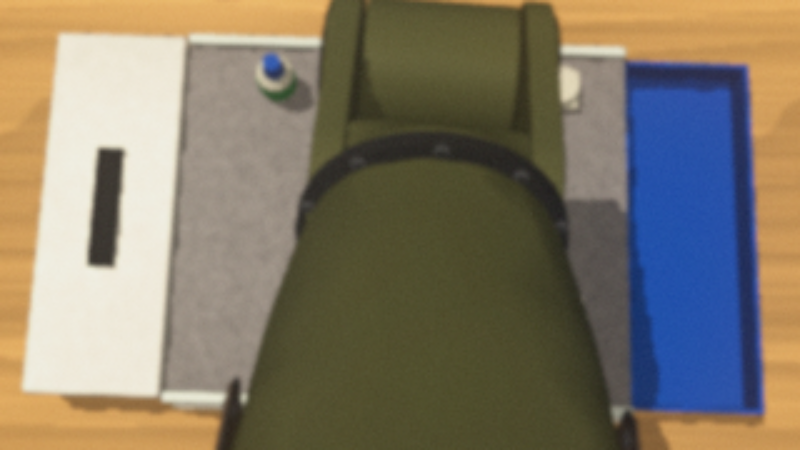

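The orange cap (zoomed ≈(350,163)) is cradled in front of the fingers. The bottle, lens case and green caps haven't moved. I'll keep pushing.

Request:
play_rows(rows="0 -0.7 0 0;-0.1 -0.8 0 0;0 -0.8 0 0;-0.1 -0.8 0 0;0 -0.8 0 0;-0.1 -0.8 0 0;0 -0.8 0 0;-0.1 -0.8 0 0;0 -0.8 0 0;0 -0.8 0 0;0 -0.8 0 0;0 -0.8 0 0")

```text
clock: 5.05
tcp_pos: [0.5937, -0.1033, 0.0563]
orientation: [0.0, 0.716, 0.699, 0.0]
wrist_force: [0.2, 0.7, -0.0]
finger_gap: 0.201
```

Request:
play_rows(rows="0 -0.8 0 0;0 -0.8 0 0;0 -0.8 0 0;0 -0.8 0 0;0 -0.8 0 0;0 -0.8 0 0;0 -0.8 0 0;0 -0.8 0 0;0 -0.8 0 0;0 0 0 0")

```text
clock: 5.88
tcp_pos: [0.5936, -0.1761, 0.0563]
orientation: [0.0, 0.716, 0.698, -0.0]
wrist_force: [-0.1, 0.4, 0.3]
finger_gap: 0.199
```

```bash
python3 - <<'E'
from h import *
for n in("scene","top"):
    p,d=arm.grab_frame(n); cv2.imwrite(f"pics/{n}3.png",cv2.resize(p[120:300,110:430,::-1],None,fx=2.5,fy=2.5))
print(arm.sense()['tcp_pos'])
E
```

```text
[ 0.59359764 -0.17473114  0.05620534]
```

View pics/scene3.png

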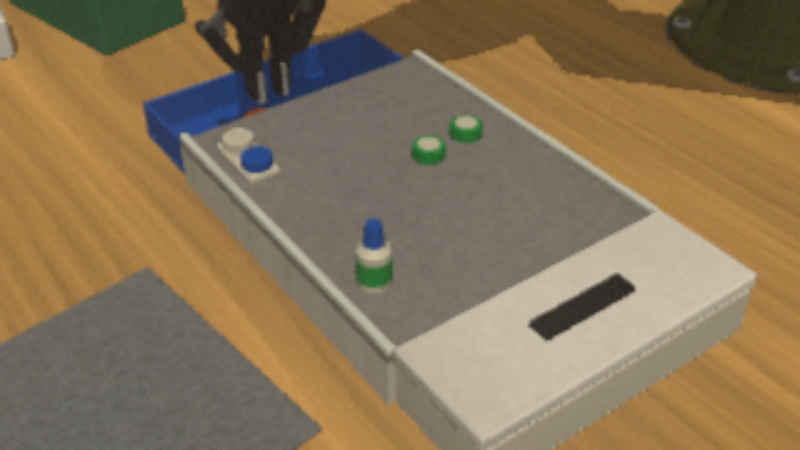

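View pics/top3.png

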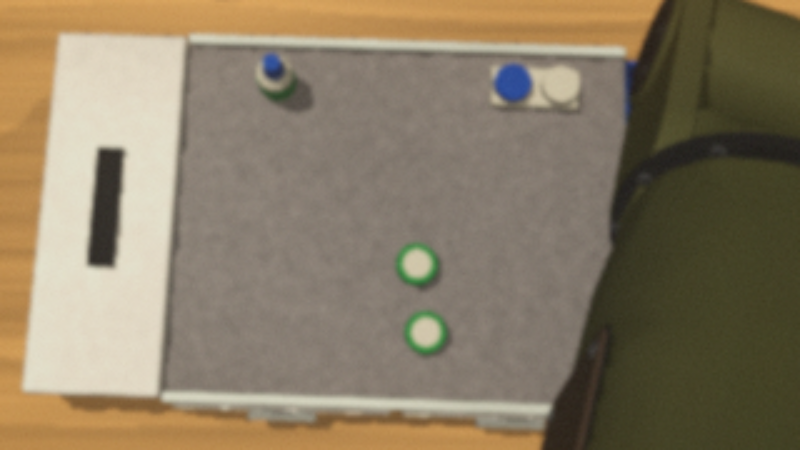

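The orange cap has gone over the edge and shows below the rim at zoomed ≈(253,113). I'll lift and go to the first green cap.

Request:
play_rows(rows="0 0 2 0;0 0 2.5 0;0 0 2.5 0;-1 3 0 0;-1 3 0 0;-1 3 0 0;-1 3 0 0;-1 3 0 0;-1 3 0 0;-0.6 3.4 0 0;0 0 0 0;0 0 0 0")

```text
clock: 6.98
tcp_pos: [0.5273, 0.0412, 0.1265]
orientation: [0.0, 0.714, 0.7, 0.0]
wrist_force: [-0.3, 0.3, 0.6]
finger_gap: 0.2
```

```bash
python3 - <<'E'
from h import *
for n in("scene","top"):
    p,d=arm.grab_frame(n); cv2.imwrite(f"pics/{n}4.png",cv2.resize(p[120:300,110:430,::-1],None,fx=2.5,fy=2.5))
print(arm.sense()['tcp_pos'])
E
```

```text
[0.52774906 0.03933698 0.12634298]
```

View pics/top4.png

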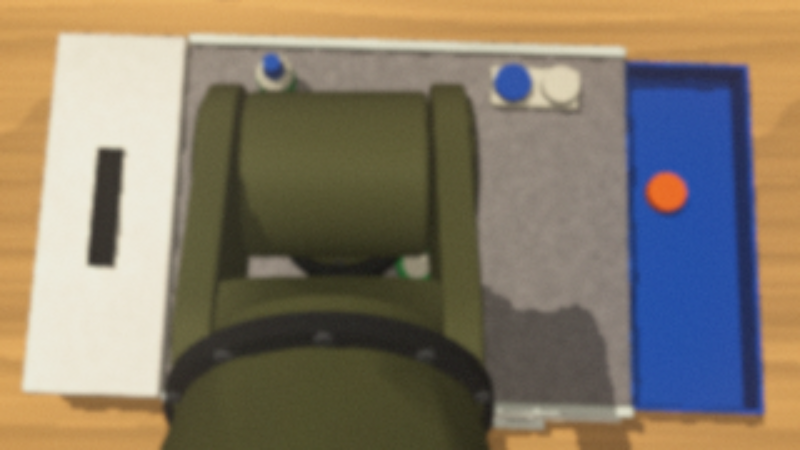

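View pics/scene4.png

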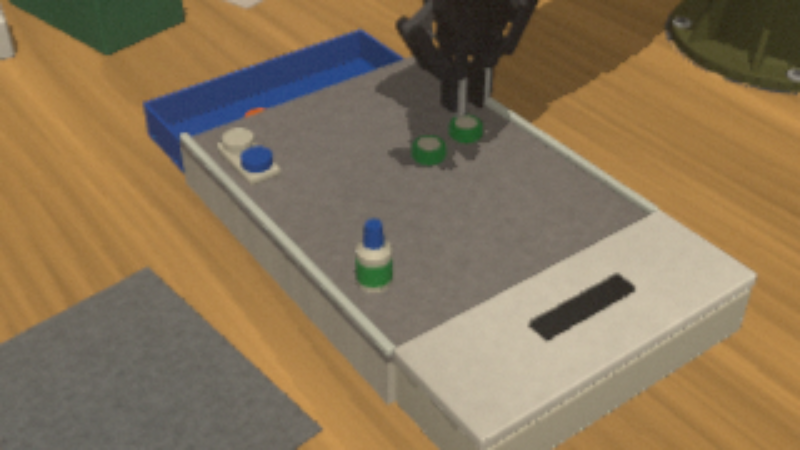

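The orange cap lies flat, upside down, in the bin (zoomed top ≈(667,192)). Next I'll descend behind the first green cap.

Request:
play_rows(rows="0 0 -2 0;0 0 -2 0;0 0 -2 0;0 0 -1 0;0 0 0 0;0 0 0 0")

```text
clock: 7.58
tcp_pos: [0.5279, 0.0389, 0.0565]
orientation: [-0.0, 0.716, 0.698, -0.0]
wrist_force: [1.1, -0.4, 0.0]
finger_gap: 0.2
```

Request:
play_rows(rows="0 -0.6 0 0;0 -0.6 0 0;0 -0.6 0 0;0 -0.8 0 0;0 -0.9 0 0;0 -0.9 0 0;0 -0.9 0 0;0 -0.9 0 0;0 -0.9 0 0;0 -0.9 0 0;0 -0.9 0 0;0 -0.9 0 0")

```text
clock: 8.58
tcp_pos: [0.5276, -0.0594, 0.0563]
orientation: [-0.0, 0.716, 0.699, -0.0]
wrist_force: [-0.6, -0.5, 0.1]
finger_gap: 0.204
```

Request:
play_rows(rows="0 -0.9 0 0;0 -0.9 0 0;0 -0.9 0 0;0 -0.9 0 0;0 -0.9 0 0;0 -0.9 0 0;0 -0.9 0 0;0 -0.9 0 0;0 -0.9 0 0;0 -0.9 0 0;0 -0.9 0 0;0 -0.9 0 0")

```text
clock: 9.58
tcp_pos: [0.5276, -0.1674, 0.0563]
orientation: [0.0, 0.716, 0.699, 0.0]
wrist_force: [-0.2, -0.5, -0.7]
finger_gap: 0.199
```

Request:
play_rows(rows="0 -0.9 0 0;0 0 0 0;0 0 2 0;0 0 2.5 0;0 0 2.5 0;-0.7 3 0 0;-0.7 3 0 0;-0.7 3 0 0;-0.7 3 0 0;-0.7 3 0 0;-0.7 3 0 0;-0.8 3 0 0")

```text
clock: 10.58
tcp_pos: [0.4771, 0.036, 0.1264]
orientation: [0.0, 0.716, 0.699, 0.0]
wrist_force: [-0.0, 0.8, 0.3]
finger_gap: 0.199
```

```bash
python3 - <<'E'
from h import *
for n in("scene","top"):
    p,d=arm.grab_frame(n); cv2.imwrite(f"pics/{n}5.png",cv2.resize(p[120:300,110:430,::-1],None,fx=2.5,fy=2.5))
print(arm.sense()['tcp_pos'])
E
```

```text
[0.47663926 0.03765291 0.12637683]
```

View pics/top5.png

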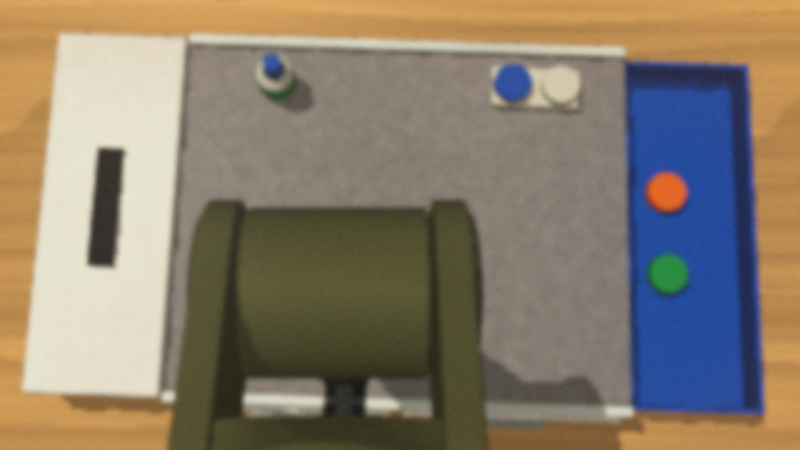

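View pics/scene5.png

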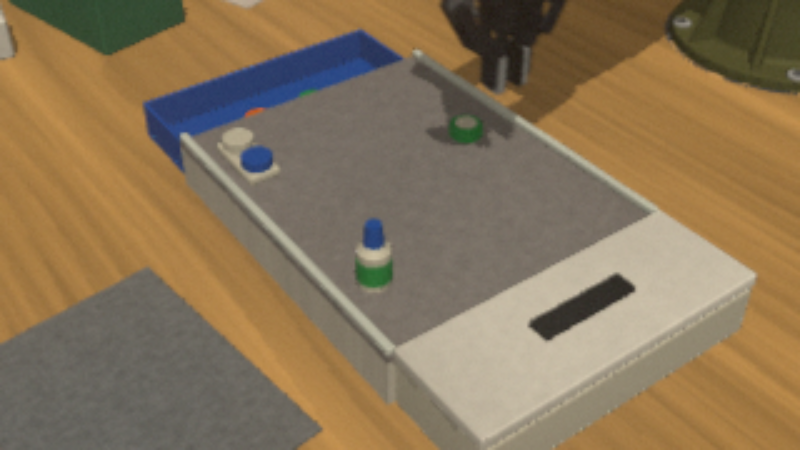

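Two caps are in the bin, at (667,192) and (669,274) in the zoomed top view. The third green cap hasn't moved (zoomed scene (466,127)). Now I'll sweep it.

Request:
play_rows(rows="0.1 0 -2 0;0 0 -2 0;0 0 -2 0;0 0 -1 0;0 0 0 0;0 0 0 0;0 -0.6 0 0;0 -0.6 0 0;0 -0.6 0 0;0 -0.6 0 0;0 -0.6 0 0;0 -0.6 0 0")

```text
clock: 11.68
tcp_pos: [0.4787, -0.0023, 0.0565]
orientation: [0.0, 0.716, 0.698, 0.0]
wrist_force: [-0.4, 0.1, 0.2]
finger_gap: 0.203
```

Request:
play_rows(rows="0 -0.8 0 0;0 -0.9 0 0;0 -0.9 0 0;0 -0.9 0 0;0 -0.9 0 0;0 -0.9 0 0;0 -0.9 0 0;0 -0.9 0 0;0 -0.9 0 0;0 -0.9 0 0;0 -0.9 0 0;0 -0.9 0 0")

```text
clock: 12.68
tcp_pos: [0.4786, -0.1094, 0.0563]
orientation: [-0.0, 0.716, 0.699, 0.0]
wrist_force: [0.7, 0.5, -0.1]
finger_gap: 0.196
```

Request:
play_rows(rows="0 -0.9 0 0;0 -0.9 0 0;0 -0.9 0 0;0 -0.9 0 0;0 -0.9 0 0;0 -0.9 0 0;0 -0.9 0 0;0 -0.9 0 0;0 0 0 0;0 0 2 0;0 0 2.5 0;0 0 2.5 0")

```text
clock: 13.68
tcp_pos: [0.4783, -0.1803, 0.1268]
orientation: [-0.001, 0.716, 0.699, -0.0]
wrist_force: [-0.3, 0.2, 0.1]
finger_gap: 0.204
```

Request:
play_rows(rows="0 3 1 0;0 3 1 0;0 3 1 0;0 3 1 0;0 3 1 0;0 3 1 0;0 3 1 0;0 3 0 0;0 0 0 0;0 0 0 0")

```text
clock: 14.52
tcp_pos: [0.4784, 0.0606, 0.1963]
orientation: [0.0, 0.715, 0.7, -0.0]
wrist_force: [-0.3, -0.3, 0.5]
finger_gap: 0.2
```

```bash
python3 - <<'E'
from h import *
for n in("scene","top"):
    p,d=arm.grab_frame(n); cv2.imwrite(f"pics/{n}6.png",cv2.resize(p[120:300,110:430,::-1],None,fx=2.5,fy=2.5)); np.savez(f"pics/{n}6.npz",p=p,d=d)
print(arm.sense()['tcp_pos'],arm.sense()['wrist_force'])
p=np.load("pics/top6.npz")['p']
for k,c in(("G",((45,100,40),(85,255,255))),("O",((2,190,150),(13,255,255)))):
  for u,v,r,_ in ringcent(p,"top",*c): print(k,u,v,r,ray("top",u,v,.018).round(3))
for n in("scene","top"):
    q=np.load(f"pics/{n}0.npz")['p'];p=np.load(f"pics/{n}6.npz")['p']
    print(n,ringcent(q,n,*B)[:3],ringcent(p,n,*B)[:3])
E
```

```text
[0.47853004 0.05910316 0.19608965] [-0.41616977 -0.22185583  0.18751321]
G 377.3 254.4 8.1 [ 0.478 -0.201  0.018]
G 376.5 229.5 7.9 [ 0.526 -0.202  0.018]
O 375.9 196.9 6.9 [ 0.59  -0.204  0.018]
scene [(259.0, 213.1, 5.2, array([0.641 , 0.0638, 0.06  ])), (212.4, 182.9, 5.5, array([ 0.662 , -0.0853,  0.06  ])), (213.5, 154.0, 45.4, array([ 0.5953, -0.1921,  0.06  ]))] [(259.0, 213.1, 5.2, array([0.641 , 0.0638, 0.06  ])), (212.5, 183.0, 5.6, array([ 0.6619, -0.0848,  0.06  ])), (214.0, 154.5, 45.8, array([ 0.5956, -0.1892,  0.06  ]))]
top [(388.0, 218.0, 70.6, array([ 0.5424, -0.2122,  0.06  ])), (314.7, 152.7, 6.3, array([ 0.6678, -0.0795,  0.06  ])), (218.0, 145.4, 2.6, array([0.6815, 0.1062, 0.06  ]))] [(388.0, 219.0, 69.6, array([ 0.5406, -0.2121,  0.06  ])), (314.6, 152.7, 6.3, array([ 0.6677, -0.0794,  0.06  ])), (218.6, 145.0, 2.6, array([0.6823, 0.105 , 0.06  ]))]
```

View pics/top6.png

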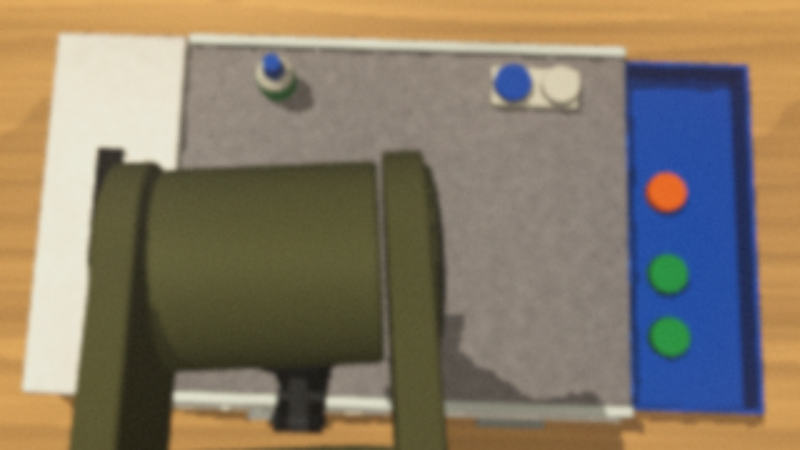

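View pics/scene6.png

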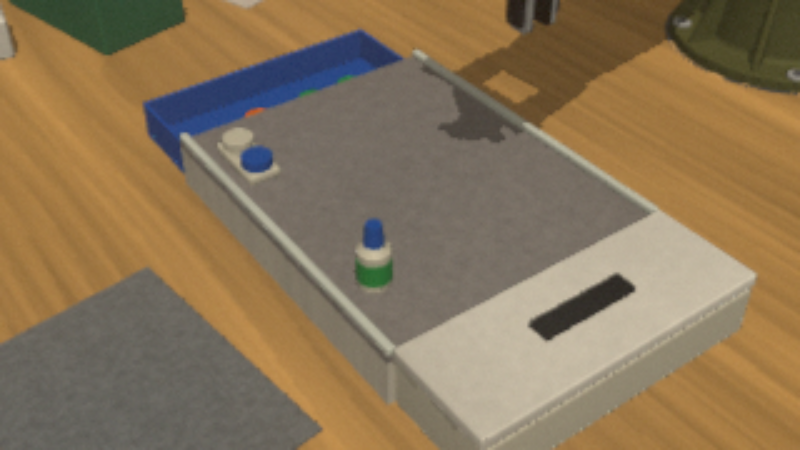

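All three caps lie flat in the bin, at (667,192), (669,274) and (670,338) in the zoomed top view. The bottle and lens case haven't moved and the arm is clear, so I'm handing in the job.

```bash
python3 -c "
from station import arm
print(arm.close_job())"
```

```text
the job is handed in; nothing more can be done
None
```

All three caps are in the blue bin, and I handed the job in at about 14.6 s of the 61 s allowed. I swept each cap along the stand and over the −y edge in its own pass. The fingers were slightly open (about 17 mm) so they cradled the cap without pinching it, and they stayed about 6 mm above the stand.

**Caps:** The last top view shows all three lying flat in the bin, about 14 mm from its centre line in y, which is well within its walls. I checked this in pictures only, and I did not measure their speeds.

**Bottle and lens case:** Measured by the blue of their caps, both were within about 1–2 mm of where they started, and the bottle was still upright.

**Forces:** The wrist force read after each move stayed below about 2 N. I had no direct reading of the force between fingers and caps.

**Arm:** It ended clear of everything, with the fingertips at z ≈ 0.196 m. No check failed or disagreed. The one correction came before the first sweep, when I moved 8 mm towards −y so the gripper linkage would clear the bottle.

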